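# Close the plummer block over the propeller shaft

### The job

Close up the blue plummer block on the propeller shaft: pick up the loose bronze half-shell, lay it over the shaft so that it sits down squarely on its lower half with the ends level, and let go of it. Then set the blue cap over it onto the two dowels, fully down on the base, and press it down firmly (about 15 N) so that the bolts could be started. Finish while still holding the cap and pressing it down - do not let go - and leave the other things on the bench alone.

Things in the scene. Friction and masses are not known exactly. Their poses are not given: they have to be found in the camera images.
- block: Fixed blue plummer block base (body 48 mm along the shaft x 172 across; foot 240 across) with a level 36 mm steel shaft lying in its bronze lower half-shell and on two dark V-blocks (76 wide, 70 high, 98 to 132 mm and 83 to 117 mm from the middle at the -x and +x ends). Origin on the bench under the middle; x along the shaft to the dark flange, z up. Shaft axis and flat joint face are 70 mm up.
- seat (a point): The middle of the joint, on the shaft axis in the middle of the base, at joint-face height, axes as the block's. The shell's and the cap's origins come to this point when home. The lower half-shell (44 mm long, 37 / 52 mm inner / outer diameter) has its edges level with the joint face. Beside it the joint face is bare and flat out to the dowels, 69 mm from the axis.
- dowel_a (a point): Top of the steel dowel at block y = +74 mm. Each dowel is 10 mm in diameter, stands 14 mm up from the joint face and has a rounded nose (the last 4 mm).
- dowel_b (a point): Top of the other dowel, at block y = -74 mm, the same.
- shell: Loose bronze upper half-shell: half tube 44 mm long, 38.4 / 52 mm inner / outer diameter, 26 mm high, about 180 g, standing arch up on its two flat edges. Origin on the bore axis midway along, level with the underside; x along the bore, z up. Either way round fits. Take it from above by its long sides, 52 mm apart, finger tips about 3 mm above its underside.
- cap: Loose blue cap, 0.3 to 0.5 kg. Feet 16 mm thick, 172 over all along y, 48 wide along x; between them an arch, 28 / 37 mm inner / outer radius, with a boss on its crown to 46 mm up (nipple 15 mm more). Origin in the joint face on the arch's axis, z up. Either way round fits. Take it from above across the 48 mm width at the crown, tips 28 mm above the joint face, clear of shaft and shell.
- hole_a (a point): Mouth, at the joint face, of the through hole at cap y = +74 mm: 12 mm diameter, for a 10 mm dowel (1 mm play all round), right through the 16 mm foot.
- hole_b (a point): Mouth of the other dowel hole, at cap y = -74 mm, the same.
- bolt_a: Bystander: steel hexagon cap bolt standing on its head, 60 mm high, 21 mm head. Origin under the head.
- bolt_b: Bystander: the other cap bolt, the same.
- grease_tin: Bystander: yellow grease tin, 72 mm diameter, 75 mm high. Origin under its centre.
- spanner: Bystander: steel spanner 180 mm long lying flat. Origin under its middle, x along it.
- ball_valve: Bystander: brass ball valve about 76 mm long, 54 mm high, with a red lever. Origin under its middle.
- tee: Bystander: white plastic pipe tee, 104 x 80 mm, 50 mm high. Origin under the middle of its run.
- shackle: Bystander: steel bow shackle about 75 x 60 mm lying flat, 14 mm high. Origin under its middle.
There are look-alikes about, which are no part of the job. What is shaped like the shell but black, orange or turquoise is not meant.

How it is judged:
By the outcome, as a careful person would: the job done as asked, in the order asked, and still so for the second after the job is handed in, while the arm keeps its last pose, push and grip.
It also fails if it takes over 67 s, if anything falls off the work surface, if the arm or the gripper's body presses on something with over 40 N, if the wrist force passes 120 N, or if a joint passes its speed limit or range.

### The arm

A 6-joint arm with a two-finger parallel gripper is mounted at the origin on the work surface. World frame = base frame: x ahead of the robot, y to its left, z up, the work surface at z = 0. Lengths are in m, angles in rad, forces in N, time in s.
With the tool pointing down it reaches from about 0.3 to 0.825 m from the base axis. Payload 5.4 kg.
Tool frame: the origin (TCP) lies on the centre line of the jaws, within the pads' length; the fingertips stand 14 mm ahead of it and the grasp point (between the pads) lies 5 mm behind it; z points along the fingers, y is the direction in which the jaws open and shut (so a half turn about z gives the same grasp; the last joint's range is limited). The gripper opens to 92 mm and grips with 3 to 60 N. Pads are 20 mm wide; open, the fingers measure 128 mm over their backs; the gripper's body (75 mm by 189 mm) begins 69 mm behind the grasp point.
Start: joints at [1.002, 0.158, 1.597, -0, 1.386, -0.21], TCP at [0.202, 0.538, 0.229] pointing down, gripper open.
Joint ranges: [-2.91, 2.91], [-0.94, 2.29], [0.18, 2.7], [-1.29, 4.43], [0.17, 2.64], [-3, 3]. Speed limits (rad/s): [2.57, 2.57, 3.14, 3.14, 3.14, 3.14].

### API

Orientations are given as a unit quaternion [w, x, y, z].
In Python, from station import bot, command_gripper, kin, get_image gives the robot as it stands. Calls block until the motion is done:
- bot.move_to(position, orientation): joint-space move of the TCP to a pose.
- bot.move_linear(position, orientation=None, v=0.15, max_force=None): straight line of the TCP; orientation=None keeps the orientation; v is the mean speed in m/s. With max_force (N) it stops when the force on the tool has changed by that much, and returns True; else False.
- bot.goto_joints(angles): joint-space move.
- command_gripper(opening, strength=None): finger opening in m; strength is the grip in N (None keeps the last); returns when the fingers have stopped.
- bot.pause(seconds).
- kin.inverse_kinematics(position, orientation): joint angles nearest the present ones, or None.
- bot.observe(): the state.
- get_image(name): name is "scene" or "top" or "wrist"; returns a dict with "image" (420x560x3 uint8, red, green, blue), "fov_y" (degrees; the focal length in pixels is half the picture's height over the tangent of half this angle, whatever the lens; pixels are square), "cx", "cy" (the principal point, pixels), "R" (3x3) and "t" (3): a world point X has camera coordinates R X + t; the wrist camera has in their place "mount" (4x4, takes a point from camera to tool coordinates, whose origin is the TCP and whose axes are the flange's). Camera axes: x right, y down, z forward; pixel columns grow to the right and rows downward; lengths in m; the calibration is good to about 2 mm. A picture is of the moment at which its call begins: read the wrist's pose just before it. There is no depth.
A pose or a line that the arm cannot do raises bot.Unreachable and nothing moves.
- bot.close_job(): hands the job in, once; it reports no verdict.
The state is a dict: "clock": time; "joint_positions": joint angles; "qvel": joint speeds; "joint_efforts": joint torques, N m; "ee_pos": TCP position; "ee_rot": TCP orientation; "force": force on the tool from outside, world axes, zero at the start; "ft_torque": the same for the moment, N m; "width": finger opening in m.
Only numpy, scipy, OpenCV 4.12 (cv2) and the standard library are available. Lean on these libraries where they do the work, as an engineer would, in place of code of your own. Each camera call takes 0.05 s, during which the arm holds its last target.

## Working session

There is one attempt and no reset: what is moved stays moved. The work goes in short steps, each a Python script; the robot and the scene stay as the last script left them, time stands still between calls to the robot, and variables do not carry over. Pictures are saved under pics/ and viewed, and the job is handed in when it is done.

```bash
ls; mkdir -p pics
python3 - <<'E'
from station import bot, get_image
import cv2,numpy as np
s=bot.observe();print({k:np.round(v,4).tolist() if not isinstance(v,dict) else v for k,v in s.items()})
for n in ["scene","top","wrist"]:
    d=get_image(n);cv2.imwrite(f"pics/{n}0.png",d["image"][:,:,::-1])
    print(n,{k:np.round(v,4).tolist() for k,v in d.items() if k!="image"})
E
```

```text
pics
{'clock': 0.0, 'joint_positions': [1.0019, 0.1591, 1.5982, -0.0, 1.3862, -0.2101], 'qvel': [-0.0003, -0.0016, -0.0, -0.0018, 0.0013, -0.0009], 'joint_efforts': [-0.0014, -38.5566, -32.2108, 0.0698, 0.0378, -0.0002], 'ee_pos': [0.2016, 0.5378, 0.2276], 'ee_rot': [-0.0003, 0.1784, 0.9839, -0.0009], 'force': [0.7886, -0.1755, -0.169], 'ft_torque': [-0.0594, 0.0298, 0.0003], 'width': 0.0917}
scene {'fov_y': 57.4451, 'cx': 279.7807, 'cy': 207.465, 'R': [[-0.6394, 0.7689, -0.0065], [0.4026, 0.3277, -0.8547], [-0.655, -0.5491, -0.5191]], 't': [0.3622, -0.1342, 1.3659]}
top {'fov_y': 51.2567, 'cx': 283.2664, 'cy': 211.0618, 'R': [[-0.0282, -0.9996, -0.0024], [-0.9832, 0.0282, -0.1801], [0.1801, -0.0027, -0.9836]], 't': [0.0121, 0.5726, 1.2426]}
wrist {'fov_y': 66.293, 'cx': 278.6763, 'cy': 211.9688, 'mount': [[0.0004, -0.9591, -0.283, 0.0795], [1.0, 0.0002, 0.0005, 0.0008], [-0.0004, -0.283, 0.9591, -0.1563], [0.0, 0.0, 0.0, 1.0]]}
```

View pics/scene0.png

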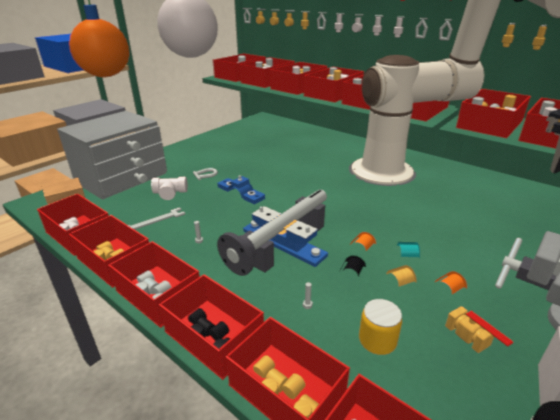

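View pics/top0.png

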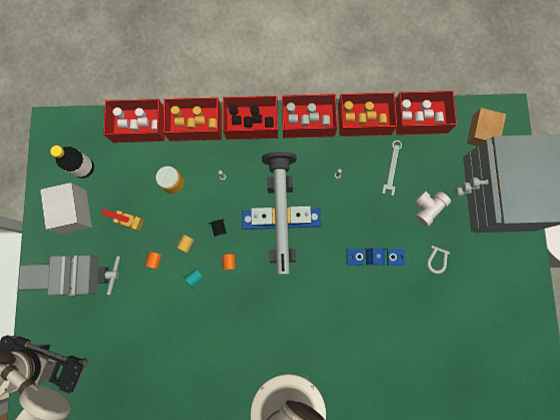

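View pics/wrist0.png

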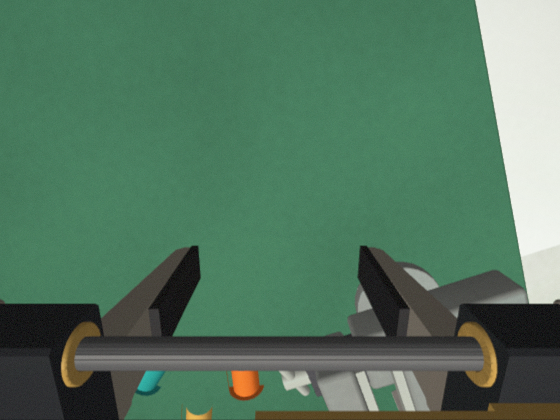

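```bash
cat > h.py <<'E'
import cv2,numpy as np
from station import bot, get_image, command_gripper, kin
from scipy.spatial.transform import Rotation as Ro
def K(d):
    H=d["image"].shape[0]; f=H/2/np.tan(np.radians(d["fov_y"])/2); return f,d["cx"],d["cy"]
def pose(d,s=None):
    """camera R,t world->cam"""
    if "R" in d: return np.array(d["R"]),np.array(d["t"])
    q=s["ee_rot"]; Rt=Ro.from_quat([q[1],q[2],q[3],q[0]]).as_matrix(); M=np.array(d["mount"])
    Rc=Rt@M[:3,:3]; tc=Rt@M[:3,3]+s["ee_pos"]
    return Rc.T,-Rc.T@tc
def ray(cam,u,v,z):
    f,cx,cy,R,t=cam; C=-R.T@t; dd=R.T@np.array([(u-cx)/f,(v-cy)/f,1]); return C+dd*(z-C[2])/dd[2]
def proj(cam,X):
    f,cx,cy,R,t=cam; p=(R@np.atleast_2d(X).T).T+t; return np.c_[f*p[:,0]/p[:,2]+cx,f*p[:,1]/p[:,2]+cy]
def snap(n,name):
    s=bot.observe(); d=get_image(n); cv2.imwrite(f"pics/{name}.png",d["image"][:,:,::-1])
    R,t=pose(d,s); cam=(*K(d),R,t); np.save(f"pics/{name}.npy",np.array([*cam[:3],*R.ravel(),*t])); return d["image"],cam,s
def load(name):
    a=np.load(f"pics/{name}.npy"); return (a[0],a[1],a[2],a[3:12].reshape(3,3),a[12:])
def crop(name,u0,v0,w,h,k,out):
    im=cv2.imread(f"pics/{name}.png")[v0:v0+h,u0:u0+w]
    im=cv2.resize(im,None,fx=k,fy=k,interpolation=cv2.INTER_CUBIC)
    st=10 if k>=6 else 20
    for u in range((u0//st+1)*st,u0+w,st): x=int((u-u0+.5)*k); cv2.line(im,(x,0),(x,6),(255,255,255),1); cv2.putText(im,str(u),(x,16),0,.35,(255,255,255),1)
    for v in range((v0//st+1)*st,v0+h,st): y=int((v-v0+.5)*k); cv2.line(im,(0,y),(6,y),(255,255,255),1); cv2.putText(im,str(v),(8,y),0,.35,(255,255,255),1)
    cv2.imwrite(f"pics/{out}.png",im)
def down(yaw):  # jaw direction (tool y) at angle yaw+90 in world; tool x at yaw
    q=(Ro.from_euler('z',yaw)*Ro.from_euler('x',np.pi)).as_quat(); return [q[3],q[0],q[1],q[2]]
E
python3 - <<'E'
from h import *
a=snap("top","t1")
crop("t1",230,145,105,135,5.5 and 5,"c1")
crop("t1",340,235,70,45,10,"c2")
crop("t1",160,220,80,60,10,"c3")
print(ray(a[1],281,217,.07),ray(a[1],185,243,.02),ray(a[1],376,257,.03))
E
```

```text
[0.55206607 0.00290344 0.07      ] [0.48986427 0.29246688 0.02      ] [ 0.43116764 -0.27389402  0.03      ]
```

View pics/c1.png

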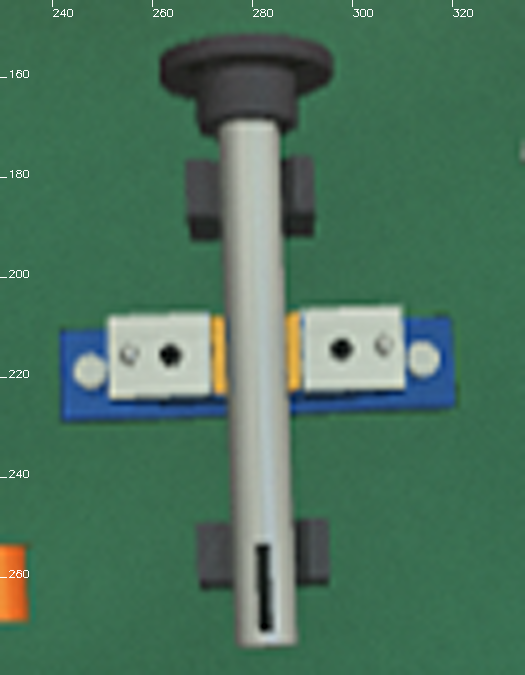

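View pics/c2.png

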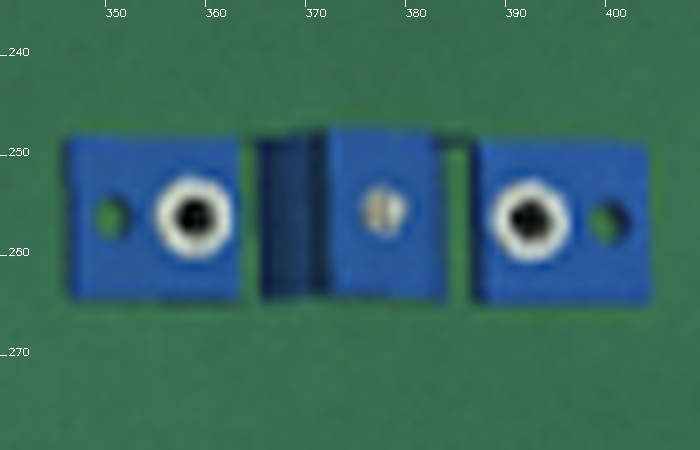

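View pics/c3.png

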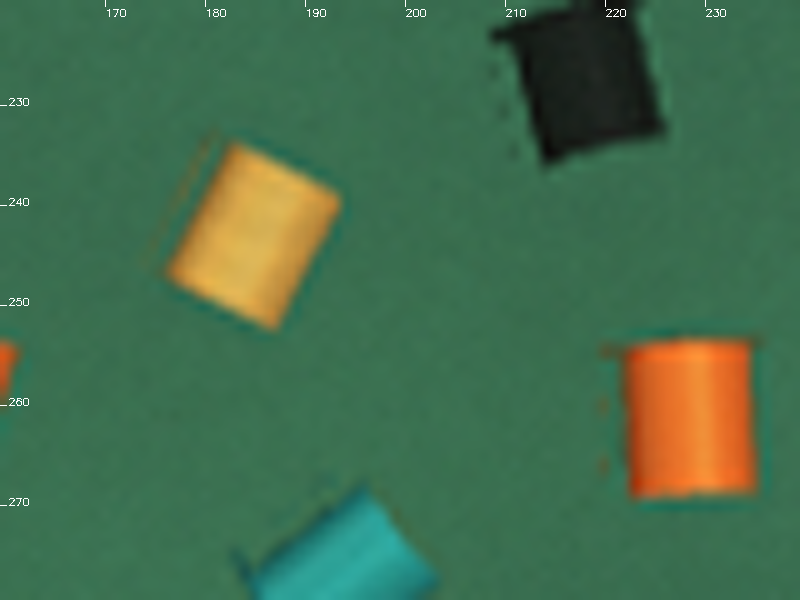

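Run:
```python
from h import *
c=load("t1")
for p in [(182.5,234),(193.5,239.5),(187,252),(176.5,246.5)]: print(ray(c,*p,.01))
print("C",-c[3].T@c[4])
# block: dowel tops z .084, bolt holes z .07, body corners z.07
for p in [(253.8,215.8),(304.8,214)]: print("dowel",ray(c,*p,.084))
for p in [(249,208),(250,224.5),(308,206),(309,222.5)]: print("corner",ray(c,*p,.07))
for p in [(346.5,248.5),(346.8,264.5),(404,249),(404.2,264.5)]: print("cap",ray(c,*p,.016))
for p in [(358.7,256.3),(392,256.5)]: print("bolt ring",ray(c,*p,.018))
s,cs,_=snap("scene","s1")
crop("s1",330,220,150,90,5,"c4")
crop("s1",210,165,130,110,5,"c5")
d=get_image("wrist");f,cx,cy=K(d);M=np.array(d["mount"])
for z in [0,.1,.2]:
    p=np.linalg.inv(M)@[0,0,z,1]; print(z,f*p[0]/p[2]+cx,f*p[1]/p[2]+cy)
```

```text
[0.51858984 0.30261603 0.01      ]
[0.50089781 0.26916251 0.01      ]
[0.46368943 0.28837038 0.01      ]
[0.4811613  0.32019096 0.01      ]
C [ 3.39540339e-01 -6.86241735e-04  1.32548783e+00]
dowel [0.5554403  0.08101874 0.084     ]
dowel [ 0.55648926 -0.06587765  0.084     ]
corner [0.58138486 0.09558024 0.07      ]
corner [0.53259346 0.09337025 0.07      ]
corner [ 0.58238404 -0.07683739  0.07      ]
corner [ 0.53356105 -0.07786335  0.07      ]
cap [ 0.46000749 -0.19031017  0.016     ]
cap [ 0.4124127  -0.18861809  0.016     ]
cap [ 0.45361459 -0.36212237  0.016     ]
cap [ 0.4075697  -0.35912538  0.016     ]
bolt ring [ 0.43555778 -0.22507435  0.018     ]
bolt ring [ 0.43214532 -0.32413011  0.018     ]
0 277.03356312991315 271.6635205026438
0.1 277.5714714170519 216.40382676361423
0.2 277.8260838999877 190.2473086999063
```

View pics/c4.png

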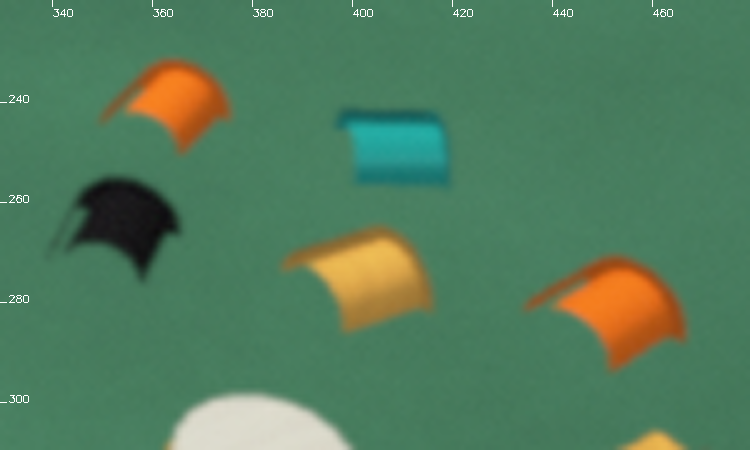

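View pics/c5.png

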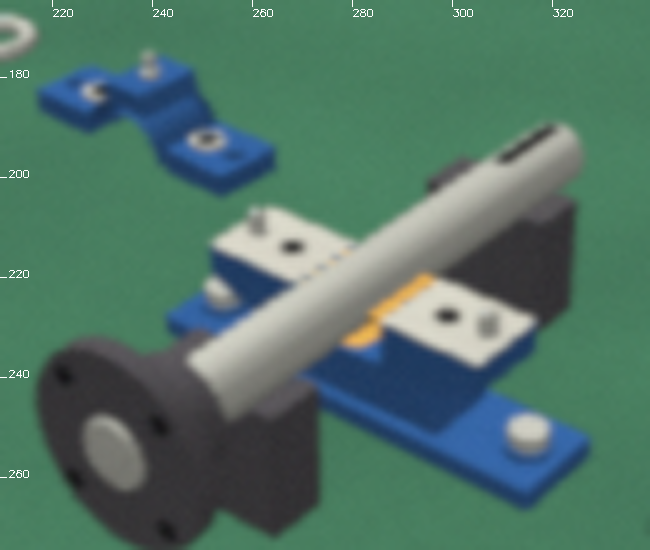

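Run:
```python
from h import *
yaw=np.radians(-26)
print(bot.observe()["clock"])
for y in (yaw,yaw+np.pi):
    print(kin.inverse_kinematics([.491,.297,.16],down(y)))
bot.move_to([.491,.297,.16],down(yaw))
a,c,s=snap("wrist","w1"); print(s["clock"],s["ee_pos"],s["joint_positions"])
crop("w1",130,100,300,220,2.6,"c6")
```

```text
0.3
[ 3.33510853e-01  2.15900029e-01  1.67088614e+00 -4.44089210e-16
  1.25480649e+00  2.35809278e+00]
[ 0.33351085  0.21590003  1.67088614  0.          1.25480649 -0.78349987]
2.4917 [0.49087605 0.2973293  0.16012391] [3.34068230e-01 2.15742762e-01 1.67081164e+00 1.32950638e-04
 1.25481441e+00 2.35770490e+00]
```

View pics/c6.png

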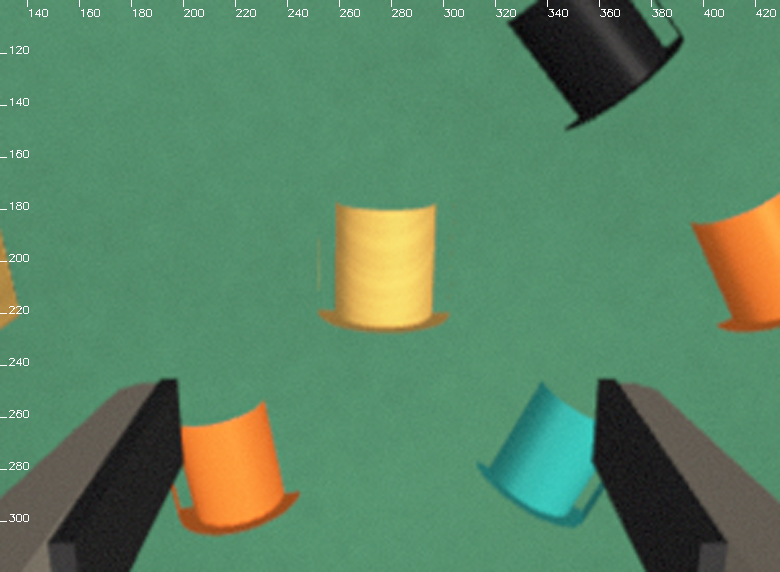

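Run:
```python
from h import *
c=load("w1")
crop("w1",235,165,80,70,9,"c7")
A=ray(c,249,220.5,0);B=ray(c,299,221.3,0);print(A,B,np.linalg.norm(A-B),np.degrees(np.arctan2(*(B-A)[1::-1])))
N=ray(c,275,226,.026);F=ray(c,275.5,180.5,.026);print(N,F,(N+F)/2,np.linalg.norm(N-F),np.degrees(np.arctan2(*(F-N)[1::-1])))
ax=np.array([np.cos(np.radians(-26)),np.sin(np.radians(-26)),0]); print((A+B)/2+.022*ax,(A+B)/2-.022*ax)
```

```text
[0.48501993 0.3353803  0.        ] [0.46164421 0.28926059 0.        ] 0.051705427898887886 -116.8781246589412
[0.47573108 0.30966361 0.026     ] [0.51500051 0.28990541 0.026     ] [0.4953658  0.29978451 0.026     ] 0.04395992470537019 -26.709011096878303
[0.49310554 0.30267628 0.        ] [0.4535586  0.32196461 0.        ]
```

View pics/c7.png

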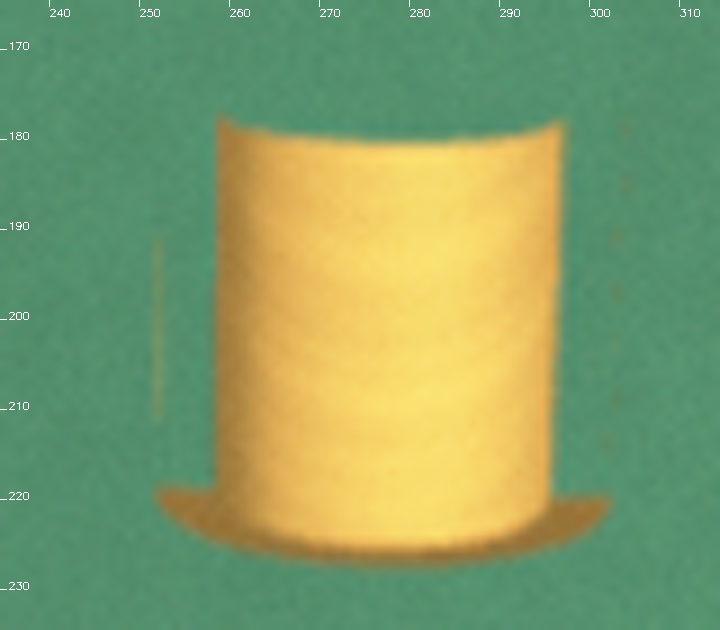

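Run:
```python
from h import *
from scipy.optimize import least_squares
c=load("w1")
def mod(ri):
  L=[[-22,26,0],[-22,-26,0],[-22,0,26],[-22,0,ri],[22,0,ri],[22,ri,0],[22,-ri,0]]
  return np.array(L)/1000
obs=np.array([[251.9,219],[302.4,220],[277,227.5],[277,225.5],[278.5,180.8],[258.5,177.7],[297,178.3]])
def f(p):
  R=Ro.from_euler('z',p[2]).as_matrix(); return (proj(c,mod(19.2)@R.T+[p[0],p[1],0])-obs).ravel()
r=least_squares(f,[.491,.297,-.45]);print(r.x,np.degrees(r.x[2]));print(r.fun.reshape(-1,2).round(1))
```

```text
[ 0.49274423  0.29875449 -0.47315919] -27.110024650603144
[[ 0.1  0.1]
 [-0.1  0.1]
 [ 0.   0.4]
 [ 0.1  0.1]
 [-0.5  0.3]
 [ 0.2 -0.6]
 [ 0.3 -0.4]]
```

Run:
```python
from h import *
q=down(-.4732)
bot.move_linear([.4927,.2988,.06],q,v=.2)
bot.move_linear([.4927,.2988,.0172],v=.08)
print(bot.observe()["ee_pos"])
command_gripper(.04,15)
s=bot.observe();print(s["clock"],s["width"],s["force"],s["ee_pos"])
bot.move_linear([.4927,.2988,.16],v=.2)
a,c,s=snap("wrist","w2"); print(s["clock"],s["width"],s["force"])
crop("w2",150,170,260,200,3,"c8")
```

```text
[0.49271821 0.29879932 0.01705305]
4.5917 0.049104545343022395 [-1.00380932  0.37562768  0.21271028] [0.49268008 0.29874211 0.01720579]
5.4583 0.049343955064994525 [-0.38473485  0.23204737 -1.14861997]
```

View pics/c8.png

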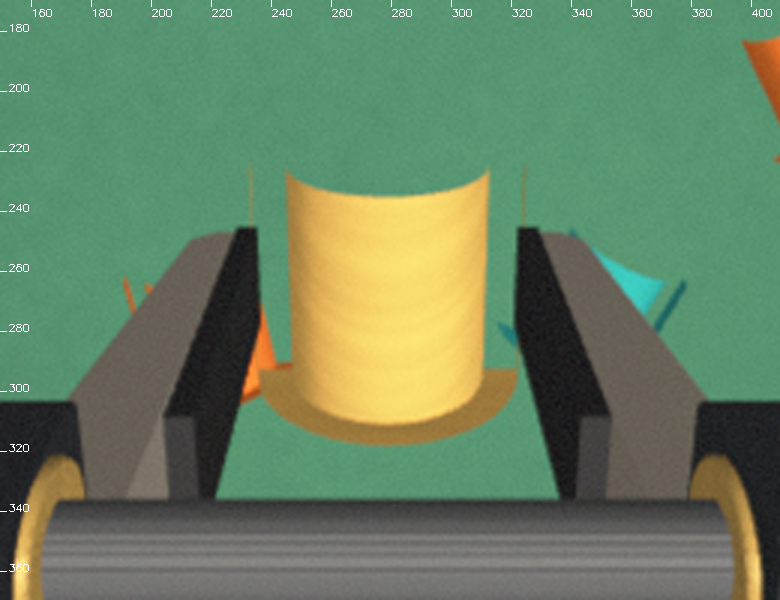

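```bash
cat > fitshell.py <<'E'
from h import *
from scipy.optimize import least_squares
d=get_image("wrist");M=np.linalg.inv(np.array(d["mount"]));camT=(*K(d),M[:3,:3],M[:3,3])
ri=19.2
L=np.array([[-22,26,0],[-22,-26,0],[-22,0,26],[-22,0,ri],[22,0,ri],[22,ri,0],[22,-ri,0]])/1000
obs=np.array([[235.5,292.8],[321.8,292.8],[278.8,317.8],[278.8,310.5],[278.8,234.8],[244.8,226.2],[312.5,226.2]])
FL=np.diag([1,-1,-1.])
def f(p):
  R=Ro.from_euler('xyz',p[3:]).as_matrix(); return (proj(camT,(L@R.T)@FL+[p[0],p[1],p[2]])-obs).ravel()
for pz in ([0,0,.017,0,0,0],):
  r=least_squares(f,pz,x_scale=[.01]*3+[.1]*3);print(r.x[:3],np.degrees(r.x[3:]));print(r.fun.reshape(-1,2).round(1).tolist())
  r=least_squares(lambda p:f([p[0],p[1],.017,0,p[2],p[3]]),[0,0,0,0],x_scale=[.01,.01,.1,.1]);print(r.x[:2],np.degrees(r.x[2:]));print(r.fun.reshape(-1,2).round(1).tolist())
E
python3 fitshell.py
```

```text
[-0.00146645 -0.00088581  0.01968387] [1.80526551e-01 1.55062547e+00 7.34928489e-05]
[[0.8, 0.7], [-0.8, 0.6], [-0.0, -0.1], [-0.0, 0.2], [-0.0, 1.0], [0.7, -1.2], [-0.7, -1.3]]
[-4.57156167e-05 -8.58819362e-04] [0.78959386 0.03830587]
[[0.3, 0.7], [-0.1, 0.7], [-0.1, 0.9], [-0.1, 0.9], [-0.1, 0.9], [0.2, -2.0], [-0.0, -2.0]]
```

Run:
```python
from h import *
bot.move_to([.545,.008,.23],down(.015))
a,c,s=snap("wrist","w3"); print(s["clock"],s["width"],s["force"],s["ee_pos"],s["ee_rot"],s["joint_positions"])
crop("w3",150,130,260,170,3,"c9")
snap("top","t2"); crop("t2",230,145,105,135,5,"c10")
```

```text
6.7167 0.04903558733524263 [-0.43349855 -0.38133154 -1.54439756] [0.54465926 0.00876177 0.22925707] [-3.66617083e-04  9.99971019e-01  7.57967339e-03 -6.12797739e-04] [-2.06105847e-01  8.06853529e-02  1.68053836e+00  4.64939635e-04
  1.38172217e+00  1.34944329e+00]
```

View pics/c9.png

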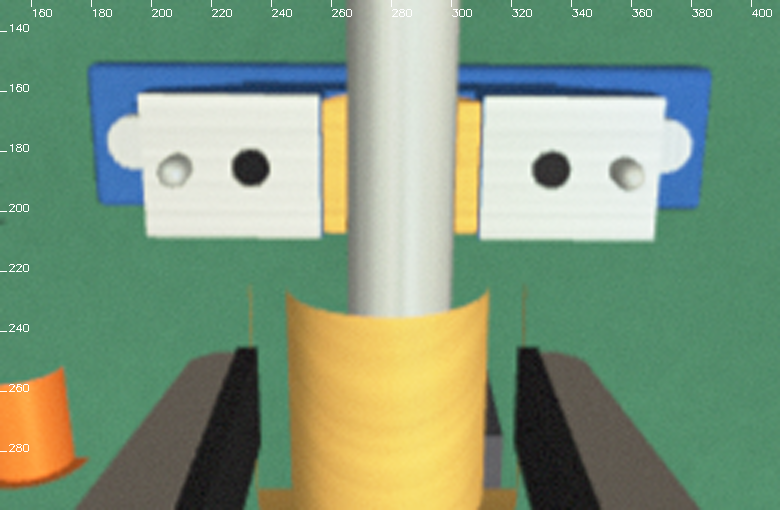

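View pics/w3.png

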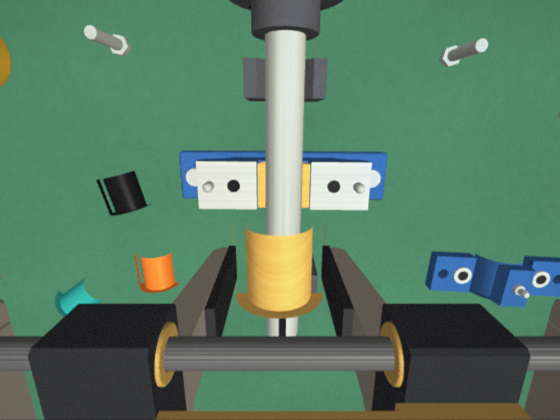

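Run:
```python
from h import *
from scipy.optimize import least_squares
c=load("w3")
P=np.array([[24,86,70],[-24,86,70],[24,-86,70],[-24,-86,70],[24,26,70],[-24,26,70],[24,-26,70],[-24,-26,70]])/1e3
obs=np.array([[195.2,160.8],[198.5,208.5],[371.5,161.8],[367.5,209.8],[256.5,160.8],[256.5,208.8],[309.8,161.8],[309.5,209.5]])
def f(p,n=8):
  R=Ro.from_euler('z',p[2]).as_matrix(); return (proj(c,P[:n]@R.T+[p[0],p[1],0])-obs[:n]).ravel()
for n in (4,8):
  r=least_squares(f,[.556,.008,0],args=(n,));print(r.x,np.degrees(r.x[2]));print(r.fun.reshape(-1,2).round(1).tolist())
A=ray(c,232.8,185.2,.07);B=ray(c,333.2,186.2,.07);print("bolt",(A+B)/2,A-B,np.linalg.norm(A-B),np.degrees(np.arctan2(-(A-B)[0],(A-B)[1])))
p=r.x;R=Ro.from_euler('z',p[2]).as_matrix()
print("dowel tops pred",proj(c,np.array([[0,.074,.084],[0,-.074,.084],[0,.074,.07],[0,-.074,.07]])@R.T+[p[0],p[1],0]))
# shaft edges rows 150 & 215 : axis from wrist
for v,u1,u2 in ((135,265.3,302.2),(220,265.6,300.2)): print(ray(c,(u1+u2)/2,v,.08))
```

```text
[0.55979627 0.00521083 0.00921859] 0.5281862325602328
[[0.2, 0.2], [0.1, -0.2], [-0.1, 0.3], [-0.2, -0.5]]
[0.55979451 0.00527069 0.00898568] 0.5148418174763083
[[0.2, 0.2], [0.0, -0.2], [-0.2, 0.4], [-0.3, -0.4], [0.3, 0.6], [0.9, -0.2], [0.2, -0.0], [-1.1, -0.5]]
bolt [0.55979108 0.0053846  0.07      ] [-0.00055757  0.10027516  0.        ] 0.1002767146211783 0.3185823044928439
dowel tops pred [[205.96492794 188.18241813]
 [360.61954616 189.20099156]
 [209.01854983 185.20976134]
 [357.20683388 186.18709167]]
[0.60962028 0.00578842 0.08      ]
[0.52703712 0.00498678 0.08      ]
```

Run:
```python
from h import *
bot.move_to([.575,.005,.23],down(.009+np.pi))
bot.pause(.3)
a,c,s=snap("wrist","w4"); print(s["clock"],s["width"],s["force"],s["ee_pos"],s["ee_rot"])
crop("w4",150,130,260,170,3,"c11")
```

```text
9.7583 0.04962326232676073 [ 1.28497738 -1.65689183 -1.47944262] [0.57498113 0.00498429 0.22999898] [-2.42045265e-05 -4.45402732e-03  9.99990080e-01 -3.82377521e-06]
```

View pics/c11.png

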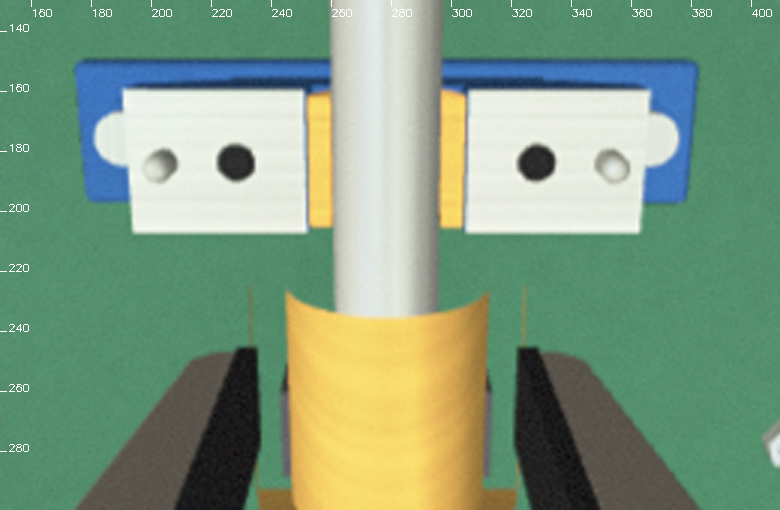

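Run:
```python
from h import *
from scipy.optimize import least_squares
c=load("w4")
P=np.array([[-24,-86,70],[24,-86,70],[-24,86,70],[24,86,70]])/1e3
obs=np.array([[190.2,159.2],[193.8,207.2],[366.5,159.2],[362.8,207.2]])
def f(p,n=4):
  R=Ro.from_euler('z',p[2]).as_matrix(); return (proj(c,P[:n]@R.T+[p[0],p[1],0])-obs[:n]).ravel()
r=least_squares(f,[.556,.008,0]);print(r.x,np.degrees(r.x[2]));print(r.fun.reshape(-1,2).round(1).tolist())
A=ray(c,228.2,183.5,.07);B=ray(c,328.5,183.8,.07);print("bolt",(A+B)/2,B-A)
for v,u1,u2 in ((135,260.0,297),(220,261,295.5)): print(ray(c,(u1+u2)/2,v,.08))
```

```text
[0.55961158 0.00516013 0.00912962] 0.5230884366617943
[[0.2, 0.3], [0.3, -0.4], [-0.3, 0.3], [-0.2, -0.4]]
bolt [0.55959617 0.00518788 0.07      ] [-0.00062028  0.1002554   0.        ]
[0.51171806 0.00489754 0.08      ]
[0.59453595 0.0054014  0.08      ]
```

Run:
```python
from h import *
q=down(.009+np.pi)
bot.move_linear([.5597,.0054,.13],q,v=.15)
bot.pause(.2)
a,c,s=snap("wrist","w5"); print(s["clock"],s["width"],s["force"],s["ee_pos"],s["ee_rot"])
crop("w5",150,170,260,200,3,"c12")
crop("w5",220,210,120,120,6,"c13")
snap("scene","s2");crop("s2",210,130,140,120,5,"c14")
```

```text
10.8333 0.049003833751364176 [ 0.46185064 -0.05741538 -1.02950869] [0.56061987 0.00522251 0.13123234] [ 1.13636643e-03 -4.51558033e-03  9.99989131e-01 -2.37286792e-04]
```

View pics/c12.png

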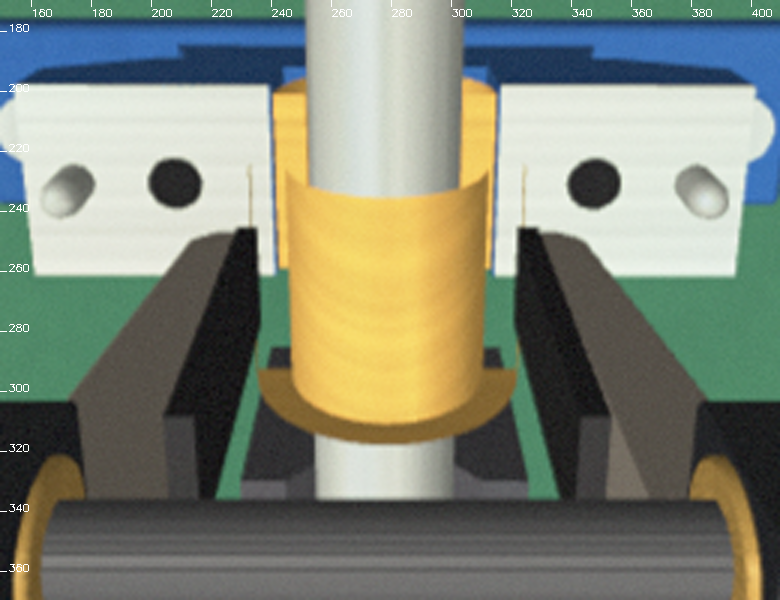

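View pics/c14.png

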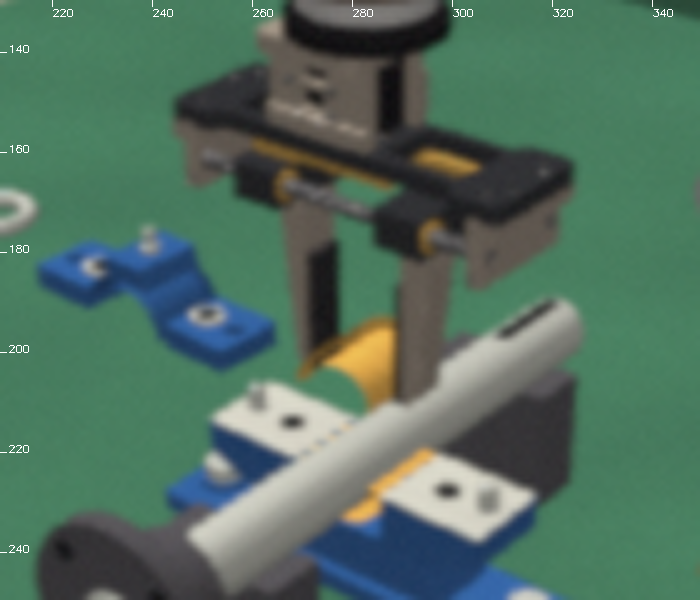

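Run:
```python
from h import *
q=down(.009+np.pi)
print(bot.observe()["ee_pos"])
bot.move_linear([.5594,.0049,.1],q,v=.08)
print(bot.observe()["ee_pos"])
h=bot.move_linear([.5594,.0049,.0865],q,v=.03,max_force=6)
s=bot.observe();print(h,s["clock"],s["ee_pos"],s["force"])
bot.pause(.2)
a,c,s=snap("wrist","w6"); print(s["clock"],s["width"],s["force"],s["ee_pos"],s["ee_rot"])
crop("w6",150,170,260,200,3,"c15")
snap("scene","s3");crop("s3",230,150,120,110,6,"c16")
```

```text
[0.56025204 0.00530101 0.13076101]
[0.55895119 0.00497323 0.09926451]
True 11.9167 [0.55942116 0.00491259 0.0871292 ] [-0.39453927 -0.08682309  5.0101947 ]
12.1167 0.049210522142868834 [-1.43989556 -0.44968547  6.07635865] [0.55941469 0.00491079 0.08712725] [ 2.27982189e-05 -4.50479042e-03  9.99989853e-01  3.85713427e-06]
```

View pics/c15.png

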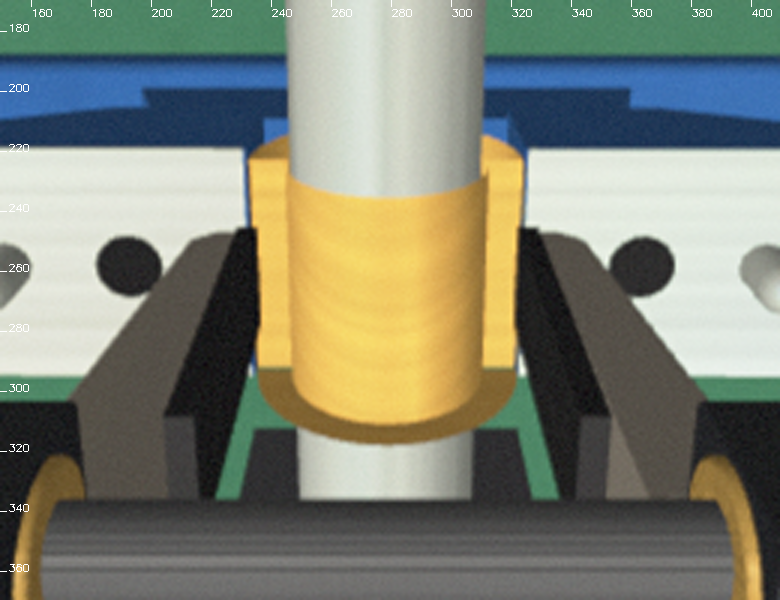

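View pics/c16.png

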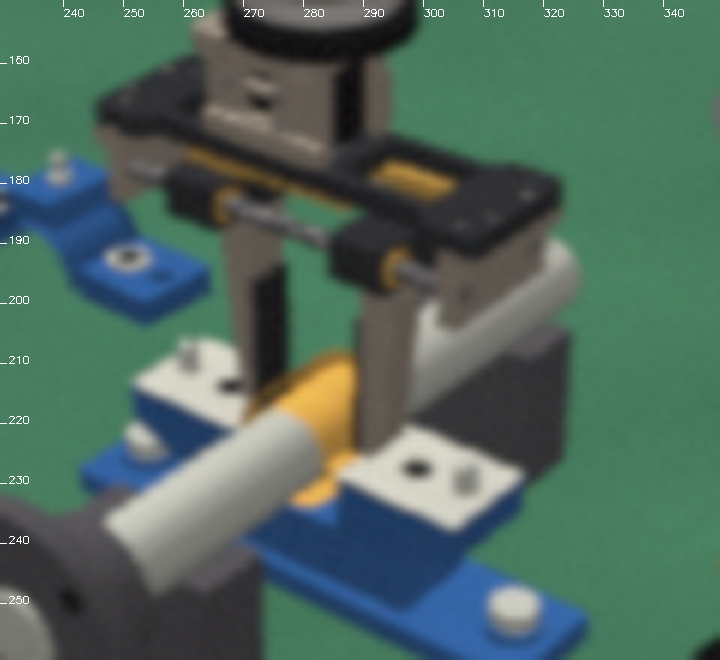

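Run:
```python
from h import *
crop("w6",225,205,60,55,12,"c17")
crop("w6",225,280,60,30,12,"c18")
c=load("w6")
R=Ro.from_euler('z',.009).as_matrix()
o=np.array([.5597,.0052,0])
P=np.array([[24,-28,70],[22,-26,70],[22,26,70],[-22,-26,70],[-22,-18.5,70],[-22,26,70],[-22,18.5,70],[-24,-28,70]])/1e3
print(proj(c,P@R.T+o).round(1).tolist())
```

```text
[[232.1, 294.4], [235.2, 291.5], [320.9, 291.5], [232.3, 222.6], [245.5, 222.6], [323.8, 222.7], [310.6, 222.7], [228.6, 219.3]]
```

View pics/c17.png

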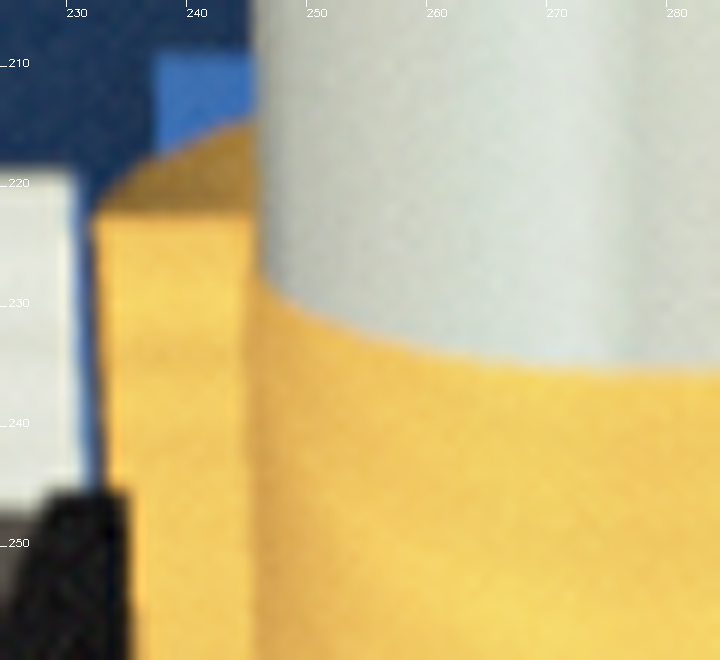

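View pics/c18.png

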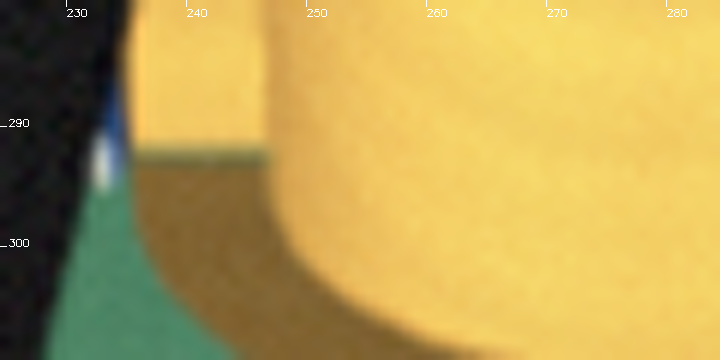

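Run:
```python
from h import *
q=down(.009+np.pi)
bot.move_linear([.5588,.0049,.089],q,v=.03)
h=bot.move_linear([.5588,.0049,.0865],q,v=.02,max_force=5)
bot.pause(.1)
s=bot.observe();print(h,s["clock"],s["ee_pos"],s["force"])
a,c,s=snap("wrist","w7")
crop("w7",225,280,60,30,12,"c19")
```

```text
True 12.775 [0.55882353 0.00492433 0.0871314 ] [-1.22311546 -0.2182816   5.31466382]
```

View pics/c19.png

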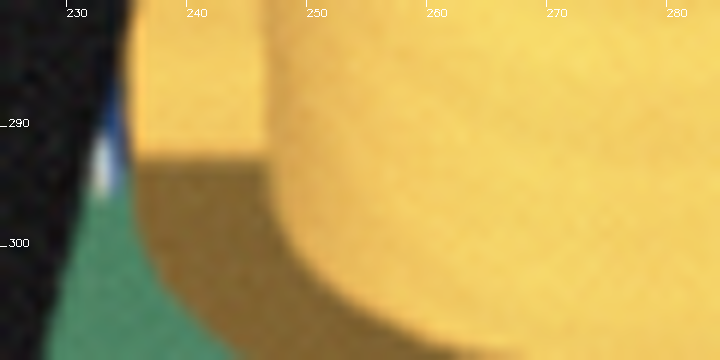

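Run:
```python
from h import *
command_gripper(.064)
s=bot.observe();print(s["clock"],s["width"],s["force"])
bot.move_linear([.5588,.0049,.19],v=.15)
bot.pause(.1)
a,c,s=snap("wrist","w8");print(s["clock"],s["width"],s["force"],s["ee_pos"])
crop("w8",220,150,120,110,6,"c20")
```

```text
13.2417 0.0641858079573914 [0.27206075 0.17785412 0.36500607]
14.1833 0.06379435845475648 [-0.17807948  0.40475068 -0.56804522] [0.55786816 0.00508916 0.18841561]
```

View pics/c20.png

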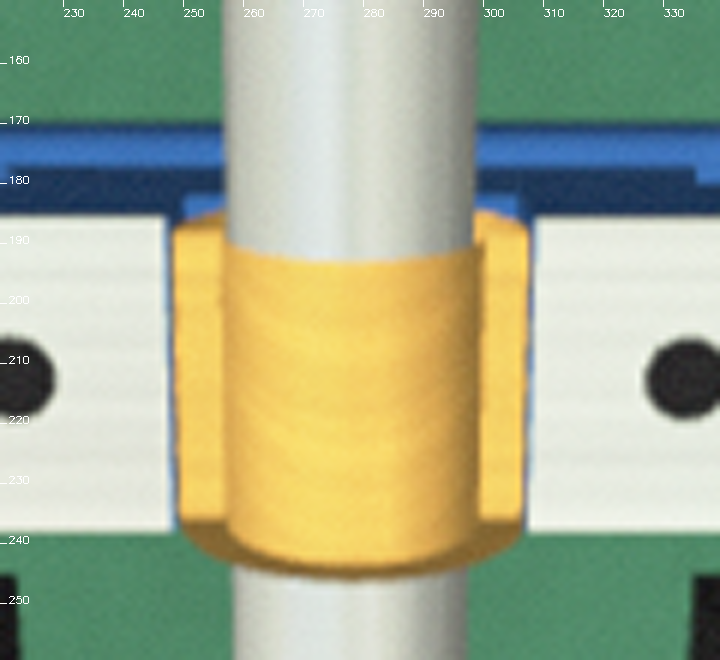

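Run:
```python
from h import *
bot.move_to([.4354,-.279,.2],down(np.pi/2-.033))
bot.pause(.15)
a,c,s=snap("wrist","w9");print(s["clock"],s["ee_pos"],s["joint_positions"])
crop("w9",190,100,180,190,4,"c21")
```

```text
15.5667 [ 0.43593201 -0.27815619  0.19988456] [-8.02018974e-01  3.17821532e-02  1.79080908e+00  1.37439660e-04
  1.31921482e+00 -7.71265866e-01]
```

View pics/c21.png

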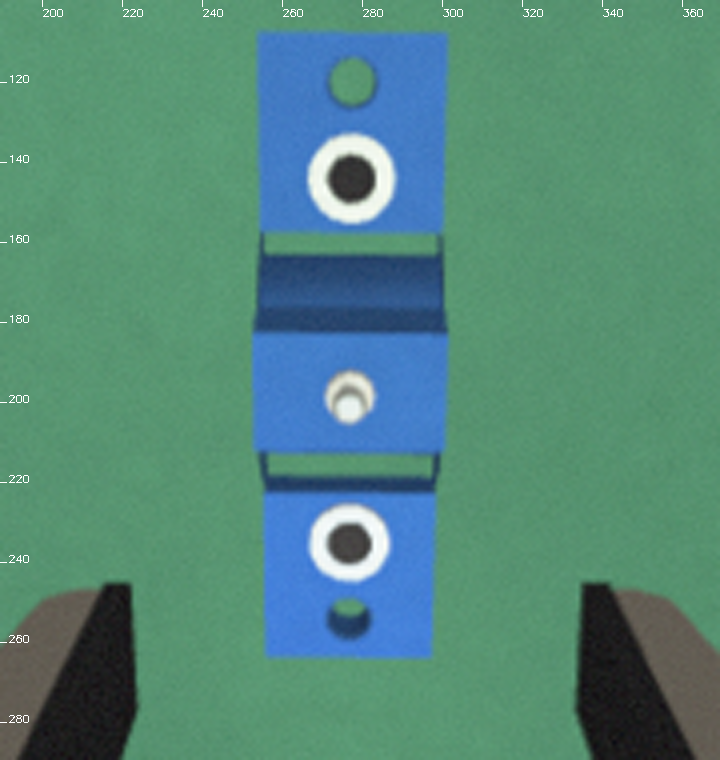

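View pics/w9.png

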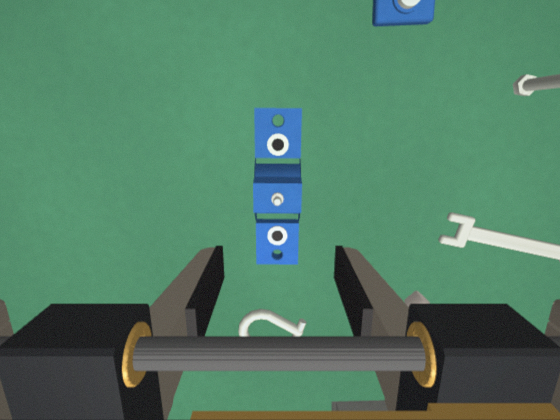

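Run:
```python
from h import *
from scipy.optimize import least_squares
c=load("w9")
P=np.array([[-24,86,16],[24,86,16],[-24,-86,16],[24,-86,16]])/1e3
obs=np.array([[254,107.8],[301.2,107.8],[256.2,263.8],[297.5,263.8]])
def f(p,n=4):
  R=Ro.from_euler('z',p[2]).as_matrix(); return (proj(c,P[:n]@R.T+[p[0],p[1],0])-obs[:n]).ravel()
r=least_squares(f,[.435,-.275,-.03]);print(r.x,np.degrees(r.x[2]));print(r.fun.reshape(-1,2).round(1).tolist())
A=ray(c,277.1,143.9,.017);B=ray(c,276.9,235.3,.017);print((A+B)/2,A-B)
p=r.x;R=Ro.from_euler('z',p[2]).as_matrix()
print(proj(c,np.array([[0,.074,.016],[0,-.074,.016],[0,0,.061]])@R.T+[p[0],p[1],0]), "obs hole (277.6,119.9),(276.6,254) nipple (276.7,200.8)")
```

```text
[ 0.43536803 -0.27429237 -0.03600844] -2.063131780823324
[[-0.3, -0.2], [0.2, 0.1], [-0.0, -0.0], [0.1, 0.2]]
[ 0.43514367 -0.27430077  0.017     ] [0.00342993 0.10069702 0.        ]
[[277.51850458 120.14364005]
 [276.93058948 254.31601382]
 [277.02900578 201.70778132]] obs hole (277.6,119.9),(276.6,254) nipple (276.7,200.8)
```

Run:
```python
from h import *
q=down(np.pi/2-.036)
bot.move_linear([.4354,-.2743,.09],q,v=.15)
bot.move_linear([.4354,-.2743,.042],q,v=.07)
bot.pause(.1);s=bot.observe();print(s["ee_pos"],s["force"],s["ft_torque"])
command_gripper(.04,45)
s=bot.observe();print(s["clock"],s["width"],s["force"],s["ee_pos"])
bot.move_linear([.4354,-.2743,.2],v=.15)
bot.pause(.15)
a,c,s=snap("wrist","w10");print(s["clock"],s["width"],s["force"],s["ee_pos"])
crop("w10",180,110,200,200,3.7,"c22")
```

```text
[ 0.43577633 -0.27467332  0.04255248] [ 0.17155449 -0.8376724   0.19914306] [-0.0121673   0.04708062  0.03931631]
17.8167 0.047506151139740604 [-1.01411222 -0.49858391  2.32610463] [ 0.43540551 -0.27445694  0.04231232]
19.1667 0.047584239798234916 [-0.71908975  1.04602804 -4.45619625] [ 0.43494118 -0.27385327  0.19888234]
```

View pics/c22.png

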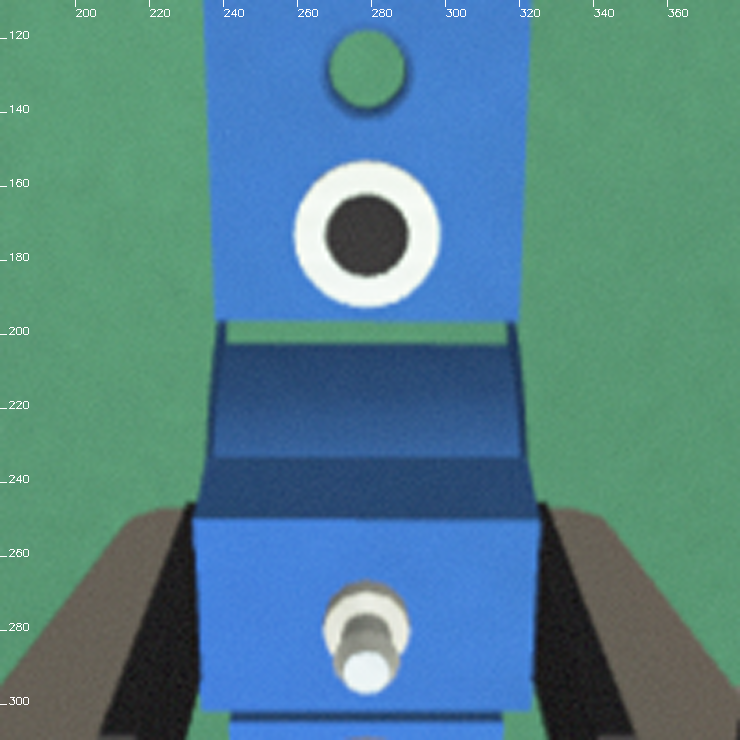

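Run:
```python
from h import *
d=get_image("wrist");M=np.linalg.inv(np.array(d["mount"]));cam=(*K(d),M[:3,:3],M[:3,3])
def at(u,v,z): return ray(cam,u,v,z)
print("hole",at(278.7,127.9,.026)-[.074,0,0]);print("bolt",at(278.7,172.7,.025)-[.0502,0,0])
a,b=at(278.7,249.5,-.004),at(278.7,301.7,-.004);print("boss",a,b,(a+b)/2)
c=load("w9")
# boss in w9 for width
p=[ray(c,276.8,182.2,.046),ray(c,276.8,212.6,.046)];print(p,(p[0]+p[1])/2)
```

```text
hole [0.00097546 0.00079296 0.026     ]
bolt [0.0002063  0.00080136 0.025     ]
boss [ 0.01571785  0.00079209 -0.004     ] [-0.01458733  0.00080339 -0.004     ] [ 0.00056526  0.00079774 -0.004     ]
[array([ 0.4355842, -0.2584685,  0.046    ]), array([ 0.43458878, -0.28948547,  0.046     ])] [ 0.43508649 -0.27397698  0.046     ]
```

Run:
```python
from h import *
q=down(np.pi/2+.009)
bot.move_to([.5594,.0047,.17],q)
bot.move_linear([.5594,.0047,.132],q,v=.08)
bot.pause(.3)
a,c,s=snap("wrist","w11");print(s["clock"],s["width"],s["force"],s["ee_pos"],s["ee_rot"])
crop("w11",180,100,200,200,3.7,"c23")
crop("w11",245,95,70,60,10,"c24")
snap("scene","s4");crop("s4",200,140,140,120,5,"c25")
```

```text
21.3667 0.04769664072072668 [-0.43436589 -0.18686983 -3.33290269] [0.55975367 0.00467967 0.1325394 ] [4.40872828e-04 7.03854199e-01 7.10344291e-01 2.48114436e-04]
```

View pics/c23.png

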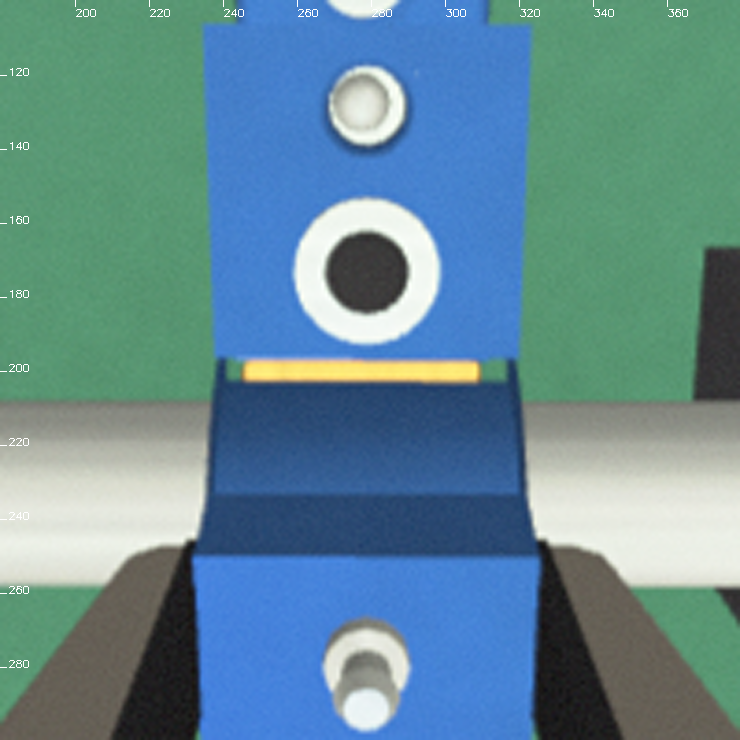

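View pics/c24.png

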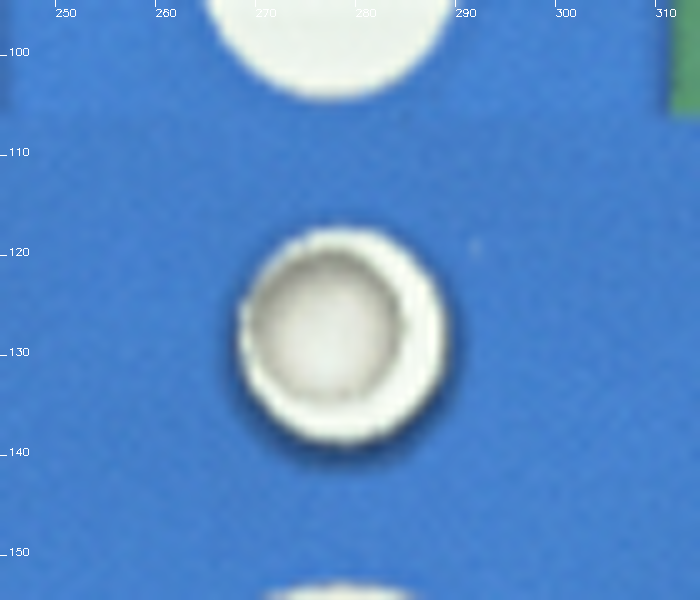

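View pics/c25.png

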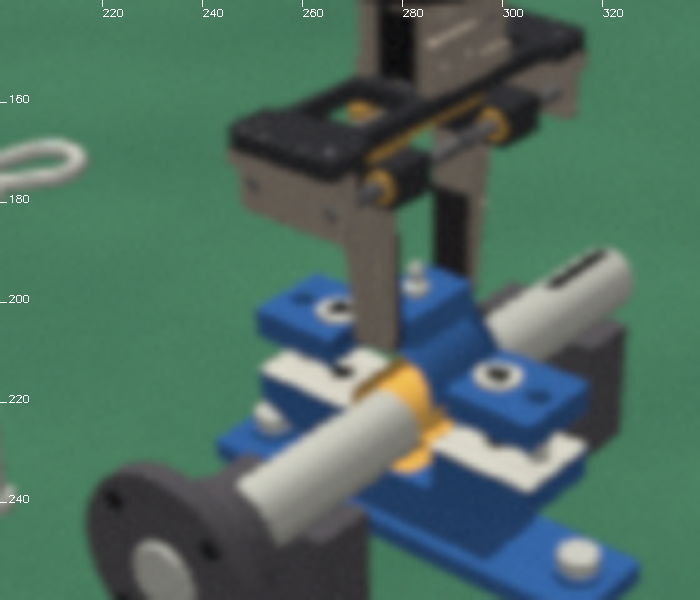

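Run:
```python
from h import *
q=down(np.pi/2+.009)
print(bot.observe()["ee_pos"])
bot.move_linear([.5587,.0044,.129],q,v=.03)
bot.pause(.4)
print(bot.observe()["ee_pos"])
a,c,s=snap("wrist","w12");print(s["clock"],s["width"],s["force"],s["ee_pos"],s["ee_rot"])
crop("w12",245,95,70,60,10,"c26")
```

```text
[0.55958858 0.00470474 0.13232009]
[0.55872819 0.00439397 0.12903681]
22.1167 0.047659277579265406 [-0.26250214  0.30622196 -4.27331794] [0.55872819 0.00439397 0.12903681] [2.45847880e-05 7.03911241e-01 7.10287945e-01 1.21833789e-05]
```

View pics/c26.png

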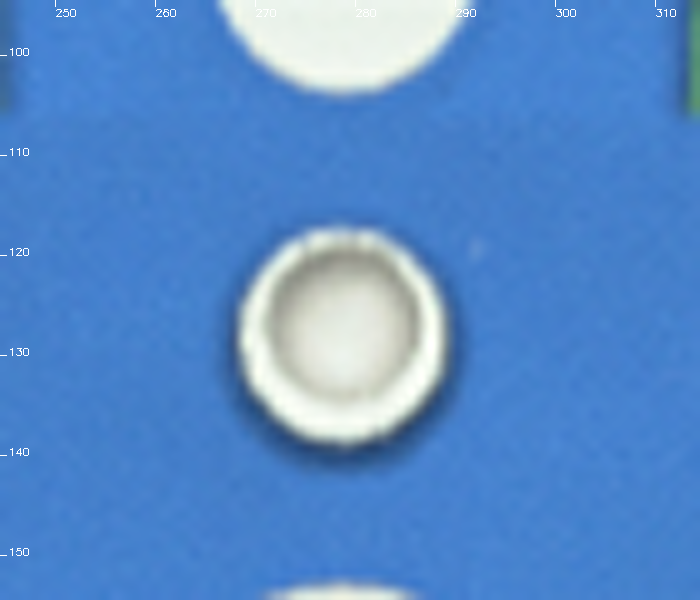

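Run:
```python
from h import *
q=down(np.pi/2+.009)
h=bot.move_linear([.5587,.0044,.116],q,v=.03,max_force=8)
s=bot.observe();print(h,s["clock"],s["ee_pos"],s["force"],s["ft_torque"])
if not h:
    h=bot.move_linear([.5587,.0044,.111],q,v=.02,max_force=8)
    s=bot.observe();print(h,s["clock"],s["ee_pos"],s["force"],s["ft_torque"])
a,c,s=snap("wrist","w13");print(s["width"])
crop("w13",180,100,200,200,3.7,"c27")
```

```text
False 22.75 [0.55863292 0.0044056  0.11584388] [ 0.05077663  0.46269478 -3.88583379] [-0.04640829  0.04019294 -0.05711346]
True 23.0333 [0.55935287 0.00426936 0.11225652] [ 0.40592763 -0.53874273  4.78710586] [-0.08105358  0.1209829   0.0147105 ]
0.04753404898887013
```

View pics/c27.png

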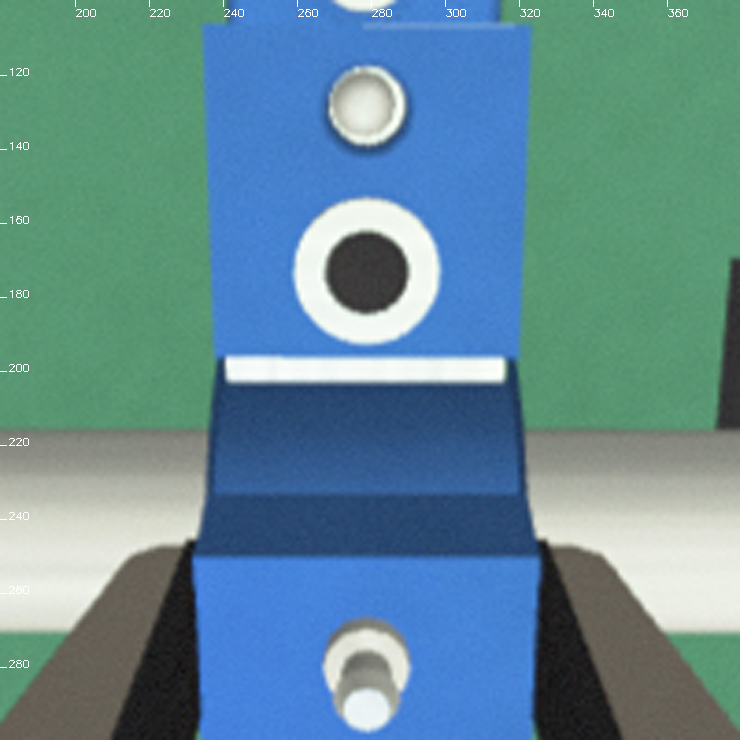

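Run:
```python
from h import *
q=down(np.pi/2+.009)
command_gripper(.04,55)
z=bot.observe()["ee_pos"][2]
bot.pause(.3)
s=bot.observe();print(s["clock"],s["ee_pos"],s["force"])
zt=.1122
for i in range(14):
    zt-=.0003
    bot.move_linear([.5587,.0044,zt],q,v=.02)
    bot.pause(.2); F=[]
    for k in range(4): F.append(bot.observe()["force"]); bot.pause(.03)
    F=np.mean(F,0); s=bot.observe(); print(round(zt,4),s["ee_pos"].round(5) if hasattr(s["ee_pos"],'round') else s["ee_pos"],F.round(2),s["width"])
    if F[2]>13.5: break
print(s["clock"],s["ft_torque"])
```

```text
23.6 [0.55937106 0.00426922 0.1122702 ] [0.53062875 0.58385222 5.3117893 ]
0.1119 [0.55905 0.00432 0.11226] [-0.03 -0.13  3.58] 0.04771065193753206
0.1116 [0.55907 0.0043  0.11228] [-0.51 -0.1   6.13] 0.047564769030603804
0.1113 [0.55905 0.00432 0.11225] [-1.59  0.39  7.87] 0.04736181957137917
0.111 [0.55905 0.0043  0.11224] [-2.91 -0.08 10.2 ] 0.04741708498445945
0.1107 [0.55908 0.00433 0.11226] [-3.82  0.54 11.71] 0.04787680046125701
0.1104 [0.55908 0.00433 0.11225] [-4.52  0.79 13.6 ] 0.04746675231556059
27.1 [ 0.02459048  0.84554384 -0.06525231]
```

Run:
```python
from h import *
q=down(np.pi/2+.009)
for zt,x in ((.1103,.5591),(.1101,.5594)):
    bot.move_linear([x,.0044,zt],q,v=.02)
    bot.pause(.3); F=[]
    for k in range(6): F.append(bot.observe()["force"]); bot.pause(.03)
    s=bot.observe();print(s["clock"],s["ee_pos"],np.mean(F,0).round(2),s["ft_torque"],s["width"])
a,c,s=snap("wrist","w14");crop("w14",180,100,200,200,3.7,"c28")
snap("scene","s5");crop("s5",200,140,140,120,5,"c29")
```

```text
27.85 [0.55910632 0.00430351 0.11224927] [-6.86  0.36 15.14] [-0.0126043   1.0823482  -0.01689482] 0.04743234652409796
28.6 [0.55915621 0.00432566 0.11224782] [-8.13  0.34 17.51] [ 0.04077403  1.41629359 -0.01424315] 0.04742782103051833
```

View pics/c28.png

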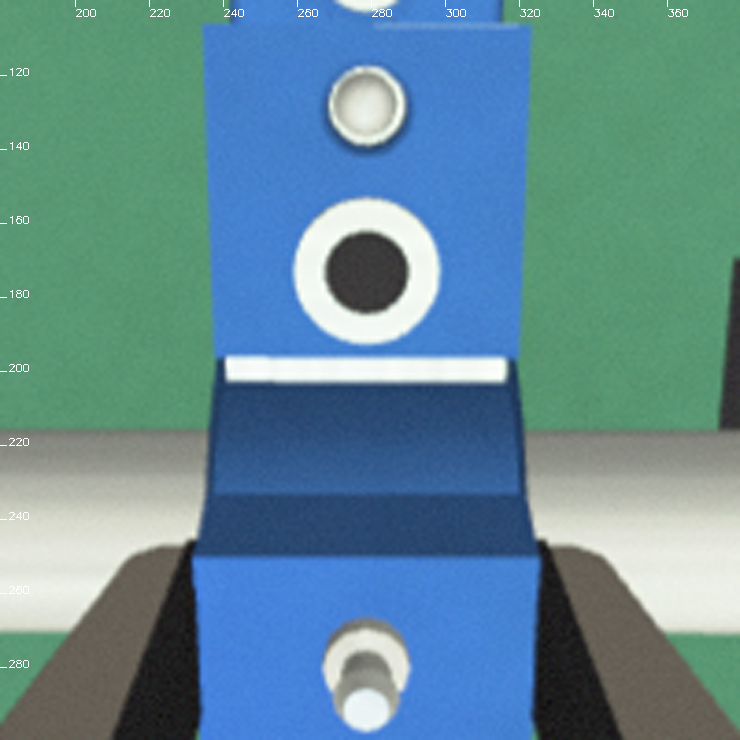

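View pics/c29.png

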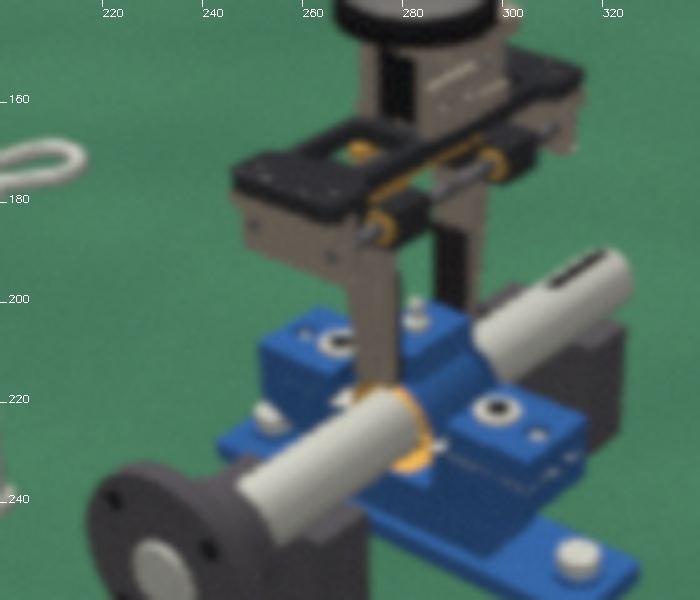

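Run:
```python
from h import *
q=down(np.pi/2+.009)
for zt,x in ((.1102,.5583),):
    bot.move_linear([x,.0044,zt],q,v=.02)
    bot.pause(.5); F=[]
    for k in range(8): F.append(bot.observe()["force"]); bot.pause(.05)
    s=bot.observe();print(s["clock"],s["ee_pos"],np.mean(F,0).round(2),s["ft_torque"],s["width"],s["ee_rot"])
```

```text
29.85 [0.55903406 0.004329   0.11222629] [-3.32  0.69 13.22] [0.07816942 0.83393365 0.0060005 ] 0.04739516152023469 [6.24969802e-04 7.03848597e-01 7.10349651e-01 3.67713287e-04]
```

Run:
```python
from h import *
q=down(np.pi/2+.009)
bot.move_linear([.5583,.0044,.11],q,v=.02)
for r in range(3):
    bot.pause(.4); F=[]
    for k in range(8): F.append(bot.observe()["force"]); bot.pause(.03)
    s=bot.observe();print(s["clock"],s["ee_pos"],np.mean(F,0).round(2),s["width"])
snap("top","t5");crop("t5",230,145,105,135,5,"c30");crop("t5",90,130,370,170,2,"c31")
```

```text
30.7667 [0.55906479 0.00427742 0.1122662 ] [-4.02  0.93 14.69] 0.04727107269102331
31.4333 [0.55904308 0.00431284 0.1122271 ] [-3.95  0.87 14.99] 0.0480489447892043
32.1 [0.55904154 0.00433951 0.11221845] [-3.84  1.06 14.6 ] 0.04744143457398305
```

View pics/c31.png

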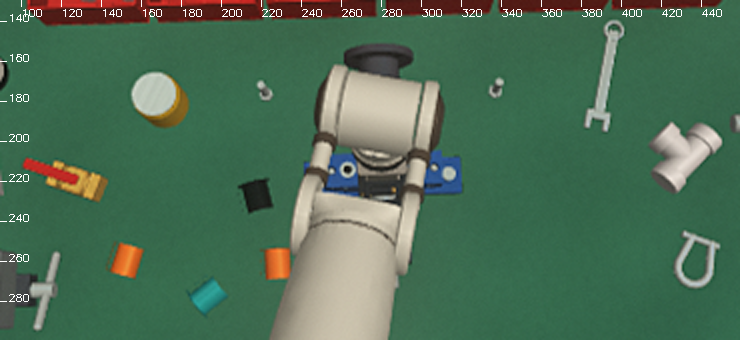

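Everything else is where it was, and the push is steady at about 15 N, so I'm handing the job in.

Run:
```python
from h import *
print(bot.close_job())
```

```text
the job is handed in; nothing more can be done
None
```

The plummer block is closed up and handed in at about 32 s of the 67 s allowed. The arm is still gripping the cap and pressing it down.

- **Shell:** I laid the bronze half-shell over the shaft. The first landing overhung the +x end by about 0.6 mm, so I lifted it 2 mm, shifted it and set it down again. After letting go, the wrist picture showed it sitting evenly with its ends level on the lower half. The fingers stopped at the height expected for full seating.
- **Cap:** I lined it up by looking through hole A at its dowel, which needed a 1.1 mm correction, then lowered it until it met the base. Contact came at a tool height of 112.3 mm against the expected 112.0–112.3 mm. The last scene picture shows a dowel in each hole.
- **Push:** It held steady at 14.6–15.0 N down, not counting the cap's own weight of about 4 N. Grip strength was set to 55 N.

**Small disagreements:**
- About 4 N of sideways force remained along the shaft while pressing.
- Light slivers at the joint line suggest the cap is turned or shifted very slightly, within the dowel play.
- The wrist camera reads about 0.8 mm off sideways close to the jaws, so I aligned by direct comparison in the pictures.
- The overhead camera put the block 2–4 mm away from where the wrist camera did. I used the wrist values.

The last overhead picture shows the bolts, grease tin, valve, tee, shackle, spanner and look-alike shells undisturbed.

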